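Sieve small chocolate drops from large pralines

TASK

Five small chocolate drops have got in among the three large pralines in the steel sieve with the black grip bar. Shake the sieve over the blue pan until every drop has fallen through into the pan while the pralines stay in the sieve, then tip the pralines over its pouring lip into the wooden tray and seat the empty sieve level in the mouth of the pan again. Keep the fingers off the chocolates, and leave the cartons, the ribbon spools and the wrapped bar where they are.

Things in the scene. Friction and masses are not known exactly. Their poses are not given: they have to be found in the camera images.
- sieve: Steel hand sieve, 0.25 to 0.42 kg empty. Origin: centre of its plan, on the underside of its floor; z up, -x to its pouring end. Body x -96 to +96 mm, 121 mm wide in y, walls 26 mm high on three sides. A 16 mm wide flange runs outward at the top of the walls on both long sides and the +x end, its underside 23.5 mm above the origin; the sieve hangs by it in the pan.
- sieve_grip (a point): Middle of the sieve's flat-sided black grip bar: at x = +6 mm, 100 mm above the sieve's origin, almost over its centre of mass; axes as the sieve. The bar runs along y, 126 mm long, 16 mm thick in x, 20 mm high, held by a strap at each end: pinch it across x from above.
- sieve_floor (a point): Centre of the upper face of the sieve's floor, x = +16 mm, 3 mm above the sieve's origin. Floor 155 x 116 mm (x, y), 3 mm thick, with 4 x 3 square holes of 30 mm between flat bars 9 mm wide; the chocolates lie loose on it.
- sieve_spout (a point): Middle of the sieve's pouring lip: x = -95.5 mm, 12.5 mm above the sieve's origin. Instead of a wall at the -x end, a ramp as wide as the floor rises 9 mm over 34 mm (15 degrees) to this lip, so the sieve must be tipped some 40 degrees to pour.
- pan: Blue rectangular catch pan, fixed on the table, 230 x 158 mm over its rim, 70 mm high. Origin: centre of its underside, z up, x along its length, to the robot's left within 0.3 rad. It stands to the robot's left or right, the tray on the other side.
- pan_mouth (a point): Centre of the pan's mouth, level with the top of its rim, 70 mm above its underside. Mouth 204 x 132 mm (x, y), rim 13 mm wide, floor 4 mm thick. The sieve fits in with 6 mm play all round, flange on the rim: level, its origin over the pan's origin and 46.5 mm above it. It starts so, pouring end to the pan's -x.
- tray: Open dark wooden tray with a cream paper liner, fixed on the table, 250 x 200 mm (x, y), 50 mm high, walls 8 mm, floor 8 mm thick, a small brass handle on either short side. Origin: centre of its underside, z up, x along its length, to the robot's left within 0.2 rad.
- praline_0: One of three large dark pralines: round with a flat foot and domed top, 44 mm across, 34 mm high, 35 g. Origin at its centre, z to its top. Too large for the sieve's holes. Glazed: slides on the sieve's floor at 10 to 15 degrees of slope.
- praline_1: Another large dark praline (same size and origin).
- praline_2: Another large dark praline (same size and origin).
- drop_0: One of five small cream-coloured chocolate drops: round, flat foot, domed, 20 mm across, 14 mm high, 10 g. Origin at its centre. At the start it rests on a bar between the sieve's holes; once its centre has slid off the bar it drops through a hole. Slides at 10 to 15 degrees of slope or about 2 m/s2 of sideways acceleration.
- drop_1: Another small chocolate drop (same size and origin).
- drop_2: Another small chocolate drop (same size and origin).
- drop_3: Another small chocolate drop (same size and origin).
- drop_4: Another small chocolate drop (same size and origin).
- carton_wine: Dark red folding carton, 44 x 66 x 96 mm, standing behind the work; origin at the centre of its underside. Leave it alone.
- carton_cream: Cream folding carton, 38 x 50 x 126 mm, standing behind the work; origin at the centre of its underside. Leave it alone.
- spool_gold: Spool of gold ribbon lying flat, 70 x 65 x 26 mm; origin at the centre of its underside. Leave it alone.
- bar_plum: Plum-coloured wrapped chocolate bar lying flat, 158 x 79 x 12 mm; origin at the centre of its underside. Leave it alone.
Things that resemble listed ones, but are neither listed nor needed, are in the scene too. What is shaped like the praline_0 but purple or red is not meant.

How it is judged (in metres and radians):
On the way, in this order (a step that is already met when the one before it is completed fails the run):
1. all five drops are in the pan and all three pralines are still in the sieve (x of drop_0 in the frame of pan between -0.102 and 0.102 m and y of drop_0 in the frame of pan between -0.066 and 0.066 m and z of each of drop_0, drop_1, drop_2, drop_3, drop_4 in the frame of pan below 0.04 m and x of drop_1 in the frame of pan between -0.102 and 0.102 m and y of drop_1 in the frame of pan between -0.066 and 0.066 m and x of drop_2 in the frame of pan between -0.102 and 0.102 m and y of drop_2 in the frame of pan between -0.066 and 0.066 m and x of drop_3 in the frame of pan between -0.102 and 0.102 m and y of drop_3 in the frame of pan between -0.066 and 0.066 m and x of drop_4 in the frame of pan between -0.102 and 0.102 m and y of drop_4 in the frame of pan between -0.066 and 0.066 m and x of praline_0 in the frame of sieve between -0.1 and 0.1 m and y of praline_0 in the frame of sieve between -0.06 and 0.06 m and z of praline_0 in the frame of sieve between 0 and 0.07 m and x of praline_1 in the frame of sieve between -0.1 and 0.1 m and y of praline_1 in the frame of sieve between -0.06 and 0.06 m and z of praline_1 in the frame of sieve between 0 and 0.07 m and x of praline_2 in the frame of sieve between -0.1 and 0.1 m and y of praline_2 in the frame of sieve between -0.06 and 0.06 m and z of praline_2 in the frame of sieve between 0 and 0.07 m), for 0.2 s.
2. all three pralines are in the tray and the drops are still in the pan (x of drop_0 in the frame of pan between -0.102 and 0.102 m and y of drop_0 in the frame of pan between -0.066 and 0.066 m and z of each of drop_0, drop_1, drop_2, drop_3, drop_4 in the frame of pan below 0.04 m and x of drop_1 in the frame of pan between -0.102 and 0.102 m and y of drop_1 in the frame of pan between -0.066 and 0.066 m and x of drop_2 in the frame of pan between -0.102 and 0.102 m and y of drop_2 in the frame of pan between -0.066 and 0.066 m and x of drop_3 in the frame of pan between -0.102 and 0.102 m and y of drop_3 in the frame of pan between -0.066 and 0.066 m and x of drop_4 in the frame of pan between -0.102 and 0.102 m and y of drop_4 in the frame of pan between -0.066 and 0.066 m and x of praline_0 in the frame of tray between -0.118 and 0.118 m and y of praline_0 in the frame of tray between -0.093 and 0.093 m and z of each of praline_0, praline_1, praline_2 in the frame of tray below 0.045 m and x of praline_1 in the frame of tray between -0.118 and 0.118 m and y of praline_1 in the frame of tray between -0.093 and 0.093 m and x of praline_2 in the frame of tray between -0.118 and 0.118 m and y of praline_2 in the frame of tray between -0.093 and 0.093 m), for 0.2 s.
At the end, for the whole second after the job is handed in: Drops in the pan (centres inside its mouth, under 40 mm above its underside), pralines in the tray (centres inside its walls, under 45 mm), sieve at rest in the pan, either way round: origin within 14 mm of the pan's centre, height within 4 mm of seated, tilt under 0.05, turn under 0.15 rad (all of step 2 and z of sieve in the frame of pan between 0.0425 and 0.0505 m and horizontal distance between sieve and pan below 0.014 m and angle between sieve's own z axis and vertical below 0.05 rad and angle between the x axis of sieve and the x axis of pan, either way round below 0.15 rad and linear speed of sieve below 0.02 m/s); the robot touches nothing.
It fails at once if the fingers touch a chocolate (contact force between the fingers and praline_0 above 0.3 N or contact force between the fingers and praline_1 above 0.3 N or contact force between the fingers and praline_2 above 0.3 N or contact force between the fingers and drop_0 above 0.3 N or contact force between the fingers and drop_1 above 0.3 N or contact force between the fingers and drop_2 above 0.3 N or contact force between the fingers and drop_3 above 0.3 N or contact force between the fingers and drop_4 above 0.3 N).
It fails at once if a carton, the ribbon spool or the wrapped bar is moved by more than 30 mm (distance of any of carton_wine, carton_cream, spool_gold, bar_plum from where it was at the start of the episode above 0.03 m).
It also fails if it takes over 56 s, if anything falls off the work surface, if the arm or the gripper's body presses on something with over 40 N, if the wrist force passes 120 N, or if a joint passes its speed limit or range.

ROBOT

A 6-joint arm with a two-finger parallel gripper is mounted at the origin on a cart in front of the work surface, level with it; the furniture and walls round the work are solid. World frame = base frame: x ahead of the robot, y to its left, z up, the work surface at z = 0. Lengths are in mm, angles in rad, forces in N, time in s.
With the tool pointing down it reaches from about 275 to 1000 mm from the base axis. Payload 8.4 kg.
Tool frame: the origin (TCP) lies at the very end of the fingers, on their centre line; the grasp point (between the pads) lies 19 mm behind it; z points along the fingers, y is the line along which they close (so a half turn about z gives the same grasp; the last joint's range is limited). The gripper opens to 85 mm and grips with 20 to 120 N. Pads are 22 mm wide; open, the fingers measure 114 mm over their backs; the gripper's body (76 mm by 85 mm) begins 54 mm behind the grasp point. The pads swing forward as they close: fully open they stand 13 mm farther back than shut.
Start: joints at [1.114, 0.353, 1.633, -0, 1.155, -0.002], TCP at [274.551, 561.471, 231.281] pointing down, gripper open.
Joint ranges: [-2.63, 2.63], [-0.92, 2.1], [0.06, 2.66], [-1.3, 4.44], [0, 2.69], [-3.02, 3.02]. Speed limits (rad/s): [2.22, 2.22, 2.79, 3.14, 3.14, 3.14].

INTERFACE

Orientations are given as [roll, pitch, yaw] about the fixed x, y, z axes, in that order (R = Rz(yaw) Ry(pitch) Rx(roll)).
In Python, from rig import sensors, grab_frame, camera_params, order gives the robot as it stands. The module is installed in compiled form; this text tells all that it offers.
- The arm moves only by the tool move_arm, never from a script. Its argument "motion" is a list of rows, each a list of 7 numbers: the turn, a rotation vector about the tool's x, y, z in parts of the range, where 1.0 means pi/2 rad, then the shift along the tool's x, y, z in shares of 600 mm (1.0 is 600 mm), then the finger opening in m, from 0 to 0.0854. A call has 1 to 8 rows; each row is the pose to reach, as a shift and turn from the pose commanded when the call began, along the tool's axes at that moment; what a row does not reach only later rows make up. A row lasts 1/8 s, in which the tool goes at most 62.5 mm and 10.7 degrees, less where a joint would pass 70% of its speed; a pose out of reach is approached as far as the arm can. No shift or turn number may pass 1 either way. A call with a gripper value outside its range is refused whole. The fingers move at their own pace and stop on an object; "grip_force" is the grip in N (left out, the last holds). Time passes only in rows, so rows that repeat a pose let the fingers close. It gives the time, the measured TCP pose, the force, the opening and the grip force at its end, in the units of the state.
- sensors.sense(): the state, without advancing time (a new reading comes with each control period).
- grab_frame(name): name is "scene" or "top" or "wrist"; returns (picture, depth): 400x640x3 uint8, red, green, blue; 400x640 float32, mm along the optical axis (not along the pixel's ray), 0 where there is no reading.
- camera_params(name): a dict with "camera_matrix" (3x3 intrinsics, pixels), "k1" (the pictures are not rectified: a ray, as slopes to the right and down, at radius r is drawn at 1 + k1 r^2 times it, then the intrinsics apply), "world_from_camera" (4x4, takes a point from camera to world coordinates). Camera axes: x right, y down, z forward; pixel columns grow to the right and rows downward; lengths in mm; the calibration is good to about 2 mm. A picture is of the moment at which its call begins: read the wrist's pose just before it. camera_params takes no time and is no camera call; for the wrist camera it gives the pose at the moment of the call.
- order.sign_off(): hands the job in; it is judged then, once.
The state is a dict: "clock": time; "qpos": joint angles; "qvel": joint speeds; "joint_efforts": joint torques, N m; "eef_pos": TCP position; "tcp_rot": TCP orientation; "contact_force": force on the tool from outside, world axes, zero at the start; "wrist_torque": the same for the moment, N m; "opening": opening from 0.0 (shut) to 1.0 (fully open); "grasp_force": force on a finger pad.
Only numpy, scipy, OpenCV 4.12 (cv2) and the standard library are available. Lean on these libraries where they do the work, as an engineer would, in place of code of your own. Each camera call takes 0.05 s, during which the arm holds its last target. There are 200 camera calls.

## Working session

There is one attempt and no reset: what is moved stays moved. The work goes in short steps, Python scripts to look and compute and a tool call to move; the robot and the scene stay as the last step left them, time stands still between calls to the robot, and variables do not carry over. Pictures are saved under pics/ and viewed, at most 10 in all, crops included, and the job is handed in when it is done.

Besides the shell and the picture viewer there is one more tool, called after "Call:" as a command line: name --pt "numbers of a row" for each row, then --argument value for the rest. move_arm: Moves the arm, as the interface text tells. Its arguments: {"type":"object","properties":{"motion":{"type":"array","items":{"type":"array","items":{"type":"number"}}},"grip_force":{"type":"number"}},"required":["motion"]}

```bash
mkdir -p pics
cat > h.py <<'E'
import numpy as np, cv2
from rig import sensors, grab_frame, camera_params, order
from scipy.spatial.transform import Rotation as R
def snap(n,f):
    p=camera_params(n); im,d=grab_frame(n); cv2.imwrite(f'pics/{f}.png',im[:,:,::-1]); np.savez(f'/tmp/{f}.npz',im=im,d=d,**{k:np.array(v) for k,v in p.items()})
    return im,d,p
def cloud(im,d,p):
    K=np.array(p['camera_matrix']);k1=float(p['k1']);T=np.array(p['world_from_camera'])
    v,u=np.mgrid[:d.shape[0],:d.shape[1]]
    xy=cv2.undistortPoints(np.stack([u,v],-1).reshape(-1,1,2).astype(float),K,np.array([k1,0,0,0,0.])).reshape(*d.shape,2)
    P=np.dstack([xy*d[...,None],d]); W=P@T[:3,:3].T+T[:3,3]; W[d==0]=np.nan
    return W
E
python3 - <<'E'
from h import *
s=sensors.sense();print(s)
a=snap('scene','s0');b=snap('top','t0')
print(a[2],b[2])
W=cloud(*b);print(W[200,320],W[100,200],W[300,500])
cv2.imwrite('pics/both.png',np.vstack([cv2.resize(a[0],(480,300)),cv2.resize(b[0],(480,300))])[:,:,::-1])
E
```

```text
{'clock': 0.0, 'qpos': array([ 1.11356549e+00,  3.53618698e-01,  1.63413246e+00,  3.03649745e-05,
        1.15523093e+00, -2.39876456e-03]), 'qvel': array([-2.18949262e-03,  1.37331715e-03,  8.28308214e-05, -5.10169547e-04,
       -2.63315201e-03,  9.06278980e-04]), 'joint_efforts': array([-4.57595925e-04, -6.05263495e+01, -3.42062581e+01,  3.09356892e-05,
        9.29452654e-03, -1.23116749e-05]), 'eef_pos': array([274.34679115, 561.02958736, 230.58080348]), 'tcp_rot': array([-3.14020329e+00, -3.10963395e-05,  2.68674828e+00]), 'contact_force': array([-1.04436563, -0.27137031,  0.26754801]), 'wrist_torque': array([-0.01407302,  0.03507106, -0.04763131]), 'grasp_force': 0.0, 'opening': 1.0071964031151983}
{'camera_matrix': array([[367.14626609,   0.        , 315.74848715],
       [  0.        , 367.14626609, 205.87942255],
       [  0.        ,   0.        ,   1.        ]]), 'k1': 0.021654178397764033, 'world_from_camera': array([[ 8.11163481e-01, -3.46837783e-01,  4.70868728e-01,
         1.03577472e+02],
       [-5.84626178e-01, -4.60217293e-01,  6.68140909e-01,
        -5.67804863
[... 169 characters left out ...]
0e+00]])} {'camera_matrix': array([[380.44398718,   0.        , 324.46189668],
       [  0.        , 380.44398718, 196.98830123],
       [  0.        ,   0.        ,   1.        ]]), 'k1': -0.026009842402899094, 'world_from_camera': array([[ 2.24472784e-02, -9.87077953e-01,  1.58660752e-01,
         3.84254120e+02],
       [-9.99691769e-01, -2.38451584e-02, -6.91204782e-03,
         9.38162618e+01],
       [ 1.06060208e-02, -1.58456691e-01, -9.87308963e-01,
         1.29800479e+03],
       [ 0.00000000e+00,  0.00000000e+00,  0.00000000e+00,
         1.00000000e+00]])}
[580.6208781   99.84583029   8.71710465] [933.62351871 539.39425039   6.08717274] [ 179.65346058 -882.54841557 -796.0703786 ]
```

View pics/t0.png

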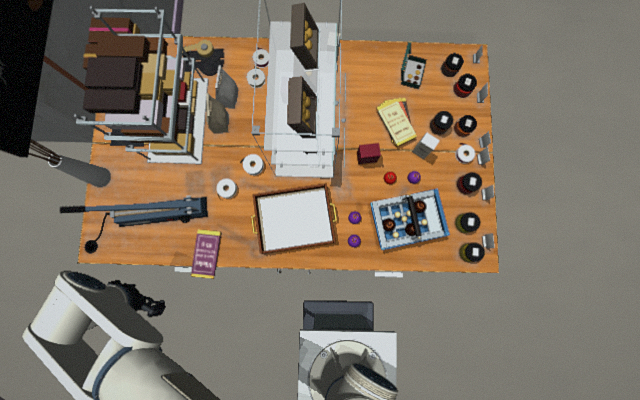

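View pics/s0.png

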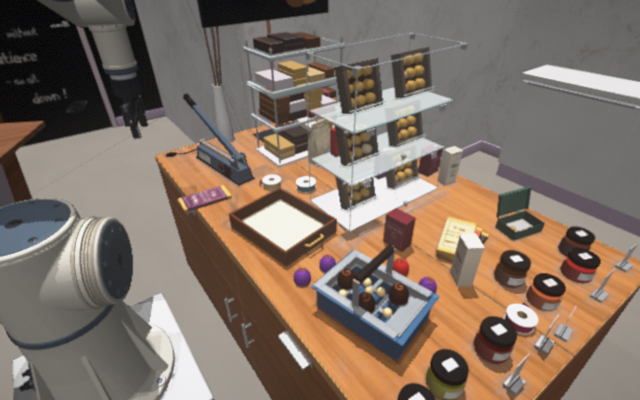

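The top view shows the tray at about px (296,218) and the pan with the sieve at about (410,220). The black grip bar is at about (415,215), and the pouring end faces right, away from the tray. Next I measure the poses from depth.

Run:
```python
from h import *
z=np.load('/tmp/t0.npz');W=cloud(z['im'],z['d'],z);im=z['im'].astype(int)
v,u=np.mgrid[:400,:640]
def rect(m,n):
    P=W[m][:,:2].astype(np.float32); r=cv2.minAreaRect(P); print(n,m.sum(),r)
    print(' med z',np.nanmedian(W[m][:,2]))
reg=(abs(u-410)<50)&(abs(v-222)<42)
for lo,hi in((45,85),(60,85)):
    m=reg&(W[...,2]>lo)&(W[...,2]<hi); rect(m,f'pan{lo}')
m=reg&(W[...,2]>135)&(W[...,2]<180);rect(m,'bar')
# blue
m=reg&(im[...,2]>im[...,0]+35)&(W[...,2]>10);rect(m,'blue')
reg=(abs(u-295)<48)&(abs(v-219)<42)
m=reg&(W[...,2]>35)&(W[...,2]<65);rect(m,'tray')
m=reg&(W[...,2]<20)&(im.min(-1)>170);rect(m,'liner')
big=cv2.resize(z['im'][175:265,355:465],(0,0),fx=6,fy=6,interpolation=cv2.INTER_CUBIC)
cv2.imwrite('pics/panc.png',big[:,:,::-1])
s=np.load('/tmp/s0.npz');Ws=cloud(s['im'],s['d'],s)
us=np.mgrid[:400,:640]
m=(abs(us[1]-372)<40)&(abs(us[0]-275)<40)&(Ws[...,2]>130)&(Ws[...,2]<175);P=Ws[m];print('scene bar',m.sum(),cv2.minAreaRect(P[:,:2].astype(np.float32)),P[:,2].max(),np.median(P[:,2]))
```

```text
pan45 2493 ((519.4533081054688, -194.0515594482422), (158.5134735107422, 232.10311889648438), 13.298169136047363)
 med z 68.70595831486503
pan60 1688 ((519.4533081054688, -194.0515594482422), (158.5134735107422, 232.10311889648438), 13.298169136047363)
 med z 70.99656044647725
bar 270 ((519.0304565429688, -188.11447143554688), (135.63243103027344, 16.85830307006836), 12.456220626831055)
 med z 154.27329601338386
blue 368 ((517.050537109375, -192.60826110839844), (154.3955535888672, 228.15760803222656), 13.33778190612793)
 med z 68.42105202857726
tray 751 ((515.9805908203125, 186.40460205078125), (200.74420166015625, 280.5719909667969), 10.087165832519531)
 med z 47.4925171397565
liner 3349 ((513.544921875, 182.8916778564453), (175.2119903564453, 223.91860961914062), 10.080066680908203)
 med z 7.745734161396285
scene bar 547 ((518.1053466796875, -186.30313110351562), (137.3664093017578, 16.816448211669922), 11.463383674621582) 159.1525341876876 154.97317500876864
```

View pics/panc.png

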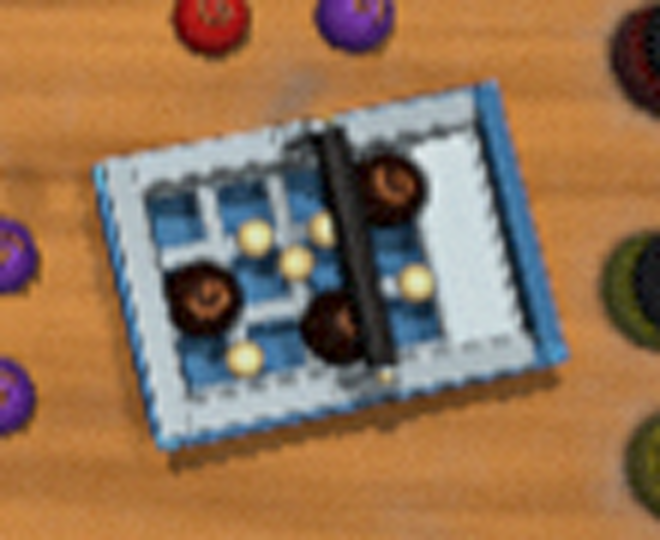

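Crop: the ramp is on the right, with the pralines at (205,300), (335,325) and (390,188) and the five cream drops at (255,238), (296,262), (325,230), (415,283) and (245,357). The pan centre comes out at (518,-193) with yaw +0.232. The bar sits at (518,-187.5), which agrees with the given sizes. I move toward the pan in stages and use the readings to fit the arm model for the pouring pose.

```bash
cat >> h.py <<'E'
def go(target,rot):
    s=sensors.sense(); R0=R.from_euler('xyz',s['tcp_rot'])
    print('at',np.round(s['eef_pos'],1),np.round(s['tcp_rot'],3),'q',np.round(s['qpos'],3),'t',s['clock'])
    sh=R0.inv().apply(np.array(target)-s['eef_pos'])/1000; tr=(R0.inv()*rot).as_rotvec()
    print('turn',np.round(tr,4),'shift',np.round(sh,4))
def log():
    s=sensors.sense(); open('/tmp/log','a').write(repr([list(map(float,s[k])) for k in('qpos','eef_pos','tcp_rot')])+'\n')
E
python3 - <<'E'
from h import *
log(); go([450,150,330],R.from_euler('xyz',[np.pi,0,0.232+np.pi]))
E
```

```text
at [274.4 561.1 230.7] [-3.14  -0.     2.687] q [ 1.114  0.354  1.634 -0.     1.155 -0.002] t 0.1
turn [-1.200e-03 -4.000e-04 -6.868e-01] shift [-0.3384 -0.2923 -0.099 ]
```

The rows are not in the units I measure in: shifts go in shares of 600 mm and turns go in shares of pi/2 rad. I convert before sending: -0.338 m / 0.6 = -0.5633, -0.099 m / 0.6 = -0.165, -0.687 rad / 1.5708 = -0.4374.

Call:
move_arm --pt "0 0 -0.0637 -0.0667 -0.0583 -0.0167 0.0854" --pt "0 0 -0.1273 -0.1417 -0.125 -0.0417 0.0854" --pt "0 0 -0.191 -0.2167 -0.1833 -0.0667 0.0854" --pt "0 0 -0.2546 -0.2917 -0.25 -0.0917 0.0854" --pt "0 0 -0.3183 -0.3667 -0.3167 -0.1167 0.0854" --pt "0 0 -0.382 -0.4417 -0.3833 -0.1417 0.0854" --pt "0 0 -0.4374 -0.5 -0.4333 -0.1583 0.0854" --pt "0 0 -0.4374 -0.5633 -0.4867 -0.165 0.0854"

```text
clock: 1.1
eef_pos: [450.4, 149.1, 330.9]
tcp_rot: [3.141, 0.001, -2.908]
contact_force: [-0.3, 0.4, 0.7]
opening: 0.999
grasp_force: 0.0
```

Run:
```python
from h import *
log(); go([518,-187.5,260],R.from_euler('xyz',[np.pi,0,0.232+np.pi]))
```

```text
at [450.4 149.1 330.9] [ 3.141e+00  1.000e-03 -2.908e+00] q [ 0.317  0.024  1.818  0.     1.3   -1.488] t 1.1
turn [0.0002 0.001  0.0013] shift [ 0.0121 -0.3432  0.0708]
```

Converted, -0.343 m / 0.6 = -0.5717, 0.0121 m / 0.6 = 0.0202.

Call:
move_arm --pt "0 0 0 0.0033 -0.0917 0 0.0854" --pt "0 0 0 0.0067 -0.1917 0.0167 0.0854" --pt "0 0 0 0.01 -0.2917 0.0333 0.0854" --pt "0 0 0 0.0133 -0.3917 0.0583 0.0854" --pt "0 0 0 0.0167 -0.4917 0.0917 0.0854" --pt "0 0 0 0.0202 -0.5717 0.1167 0.0854" --pt "0 0 0 0.0202 -0.5717 0.1167 0.0854"

```text
clock: 1.98
eef_pos: [516.4, -188.5, 258.4]
tcp_rot: [3.141, -0.003, -2.913]
contact_force: [-0.0, -0.1, -0.3]
opening: 0.996
grasp_force: 0.0
```

```bash
cat >> h.py <<'E'
D=[[0,0,0]]
def basis(q):
    q=np.array(q); A=R.from_euler('z',q[0]); B=A*R.from_euler('y',q[1]); C=B*R.from_euler('y',q[2])
    E=C*R.from_euler('z',SG[0]*q[3])*R.from_euler('y',q[4]); F=E*R.from_euler('z',SG[1]*q[5]+np.pi/2)
    z=[0,0,1];x=[1,0,0]
    M=np.stack([A.apply(x),A.apply(z),B.apply(z),C.apply(x),C.apply(z),F.apply(z)],1)
    return M,F
SG=[1,1]
E
python3 - <<'E'
import h
from h import *
log(); L=[eval(l) for l in open('/tmp/log')]
for sg in (1,-1):
    h.SG[1]=sg; print(sg,[ (h.basis(l[0])[1].inv()*R.from_euler('xyz',l[2])).as_rotvec().round(3) for l in L])
h.SG[1]=1
M=np.vstack([h.basis(l[0])[0] for l in L]);p=np.concatenate([l[1] for l in L])
x,res,rk,sv=np.linalg.lstsq(M,p,rcond=None);print(x.round(1),rk,sv.round(3),(M@x-p).round(2))
s=sensors.sense();print(s['contact_force'])
go([518,-187.5,127],R.from_euler('xyz',[np.pi,0,0.232+np.pi]))
im,d,p=snap('wrist','w0')
E
```

```text
1 [array([0., 0., 0.]), array([-0.,  0.,  0.]), array([-0., -0., -0.])]
-1 [array([ 0.   ,  0.   , -0.005]), array([ 0.   ,  0.   , -2.975]), array([-0.  , -0.  ,  1.98])]
[    2.7 -1189.4   589.6   127.7   511.6 -1190.4] 6 [3.45  2.46  0.191 0.082 0.035 0.   ] [ 1.3  -0.75 -0.34  0.51 -1.59 -0.03 -0.12 -0.65  0.37]
[-0.02676072 -0.056388   -0.29873004]
at [ 516.4 -188.5  258.4] [ 3.141e+00 -3.000e-03 -2.913e+00] q [-3.520e-01  2.120e-01  1.764e+00 -1.000e-03  1.169e+00 -2.152e+00] t 1.975
turn [ 0.001  -0.0026 -0.0034] shift [-0.0021  0.0005  0.1314]
```

View pics/w0.png

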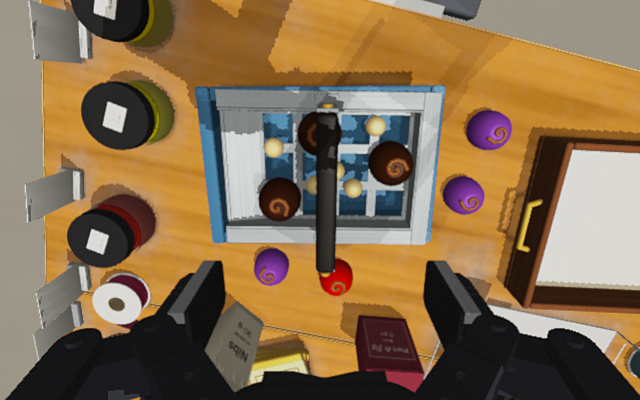

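The wrist view shows the bar at px (326,110–270), between the open fingers. I check its position from wrist depth.

Run:
```python
from h import *
z=np.load('/tmp/w0.npz');W=cloud(z['im'],z['d'],z);v,u=np.mgrid[:400,:640]
m=(abs(u-326)<40)&(v>80)&(v<290)&(W[...,2]>140)&(W[...,2]<170);P=W[m]
print(m.sum(),cv2.minAreaRect(P[:,:2].astype(np.float32)),np.median(P[:,2]))
m=(v<260)&(u>180)&(u<460)&(W[...,2]>62)&(W[...,2]<78);print(cv2.minAreaRect(W[m][:,:2].astype(np.float32)),np.median(W[m][:,2]))
go([518,-187.5,128],R.from_euler('xyz',[np.pi,0,0.232+np.pi]))
```

```text
3543 ((520.3482666015625, -184.25375366210938), (137.7861328125, 16.002540588378906), 12.379093170166016) 157.2040541030348
((520.173828125, -189.7216033935547), (159.33920288085938, 231.63804626464844), 13.313475608825684) 72.92333727947744
at [ 516.4 -186.9  259.2] [ 3.140e+00 -2.000e-03 -2.912e+00] q [-0.35   0.21   1.764  0.     1.17  -2.15 ] t 2.025
turn [ 0.0014 -0.0018 -0.0025] shift [-0.0016 -0.0011  0.1312]
```

Converted, 0.1305 m / 0.6 = 0.2175, 0.11 m / 0.6 = 0.1833.

Call:
move_arm --pt "0 0 0 -0.0043 0 0.05 0.0854" --pt "0 0 0 -0.0043 0 0.1167 0.0854" --pt "0 0 0 -0.0043 0 0.1833 0.0854" --pt "0 0 0 -0.0043 0 0.2175 0.0854" --pt "0 0 0 -0.0043 0 0.2175 0.0" --pt "0 0 0 -0.0043 0 0.2175 0.0" --pt "0 0 0 -0.0043 0 0.2175 0.0" --pt "0 0 0 -0.0043 0 0.2175 0.0" --grip_force 80

```text
clock: 3.02
eef_pos: [520.4, -185.4, 130.9]
tcp_rot: [-3.141, 0.002, -2.909]
contact_force: [0.3, 0.3, 5.7]
opening: 0.171
grasp_force: 77.8
```

Call:
move_arm --pt "0 0 0 0 0 0 0" --pt "0 0 0 0 0 0 0" --grip_force 80

```text
clock: 3.28
eef_pos: [520.3, -185.4, 131.0]
tcp_rot: [-3.141, 0.002, -2.91]
contact_force: [-0.6, 2.9, 6.9]
opening: 0.172
grasp_force: 78.2
```

Converted, -0.03 m / 0.6 = -0.05, -0.015 m / 0.6 = -0.025.

Call:
move_arm --pt "0 0 0 0 0 -0.025 0" --pt "0 0 0 0 0 -0.05 0" --pt "0 0 0 0.01 0.0133 -0.05 0" --pt "0 0 0 -0.01 -0.0133 -0.05 0" --pt "0 0 0 0.01 0.0133 -0.05 0" --pt "0 0 0 -0.01 -0.0133 -0.05 0" --pt "0 0 0 0.01 -0.0133 -0.05 0" --pt "0 0 0 -0.01 0.0133 -0.05 0"

```text
clock: 4.28
eef_pos: [521.5, -176.2, 159.3]
tcp_rot: [3.141, -0.002, -2.911]
contact_force: [0.6, 0.3, -3.2]
opening: 0.17
grasp_force: 79.0
```

Run:
```python
from h import *
log();s=sensors.sense();print(s['eef_pos'],s['tcp_rot'],s['contact_force'])
a=snap('wrist','w1')
im=a[0]
cv2.imwrite('pics/w1c.png',cv2.resize(im[60:260,160:480],(0,0),fx=2,fy=2)[:,:,::-1])
```

```text
[ 521.52094252 -176.17711442  159.2831659 ] [ 3.14068759e+00 -2.09005560e-03 -2.91137587e+00] [ 0.58339373  0.26957509 -3.206058  ]
```

View pics/w1c.png

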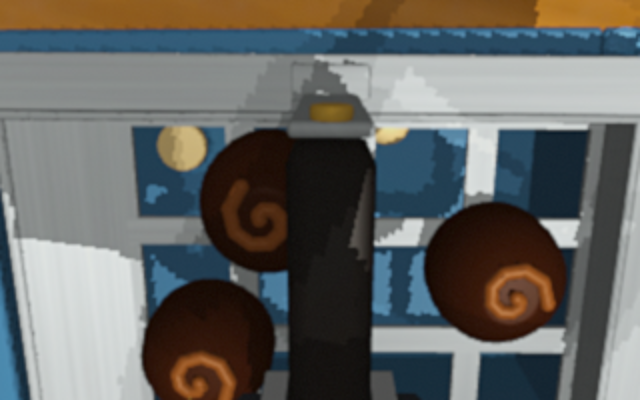

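The crop shows three pralines in the sieve and two drops already lying below the holes, at (182,147) and (390,133). The others are hidden or have fallen, so I shake more.

Converted, -0.016 m / 0.6 = -0.0267, 0.013 m / 0.6 = 0.0217.

Call:
move_arm --pt "0 0 0 0.0217 -0.0267 0 0" --pt "0 0 0 -0.0017 0 0 0" --pt "0 0 0 0.0217 0 0 0" --pt "0 0 0 -0.0017 -0.0267 0 0" --pt "0 0 0 0.0217 -0.0267 0 0" --pt "0 0 0 0.0217 0 0 0" --pt "0 0 0 -0.0017 0 0 0" --pt "0 0 0 0.01 -0.0133 0 0"

```text
clock: 5.32
eef_pos: [521.0, -184.7, 160.2]
tcp_rot: [-3.141, 0.002, -2.908]
contact_force: [-0.5, -0.4, -3.9]
opening: 0.171
grasp_force: 79.0
```

Run:
```python
from h import *
log();s=sensors.sense();print(s['eef_pos'],s['tcp_rot'],s['contact_force'])
for c in('wrist','scene','top'):
    im,d,p=snap(c,c+'2'); W=cloud(im,d,p); i=im.astype(int)
    m=(i[...,0]>150)&(i[...,0]-i[...,2]>40)&(i[...,1]>i[...,0]*.75)&(abs(W[...,0]-519)<90)&(abs(W[...,1]+192)<120)
    n,l,st,ce=cv2.connectedComponentsWithStats(m.astype(np.uint8))
    for k in range(1,n):
        if st[k,4]>=4: print(c,st[k,4],ce[k].round(),np.nanmedian(W[l==k],0).round())
a=cv2.imread('pics/wrist2.png')[20:270,180:480];b=cv2.imread('pics/scene2.png')[225:365,300:450]
cv2.imwrite('pics/c2.png',np.hstack([cv2.resize(a,(420,350)),cv2.resize(b,(375,350))]))
```

```text
[ 520.97729394 -184.70647885  160.16191269] [-3.14087248e+00  1.58568653e-03 -2.90756592e+00] [-0.45528716 -0.42532762 -3.91553531]
wrist 441 [261. 135.] [ 496. -242.   19.]
wrist 196 [365. 149.] [ 487. -157.   23.]
wrist 4 [503. 156.] [461. -89. 103.]
wrist 6 [348. 183.] [ 519. -162.   19.]
wrist 217 [351. 206.] [ 538. -155.   19.]
scene 4 [340. 252.] [513. -79. 102.]
scene 5 [317. 272.] [434. -98. 101.]
scene 11 [352. 304.] [ 485. -162.   20.]
scene 7 [383. 326.] [ 503. -242.   16.]
top 9 [396. 212.] [ 544. -158.   18.]
top 6 [492. 230.] [ 443. -225.  595.]
```

View pics/c2.png

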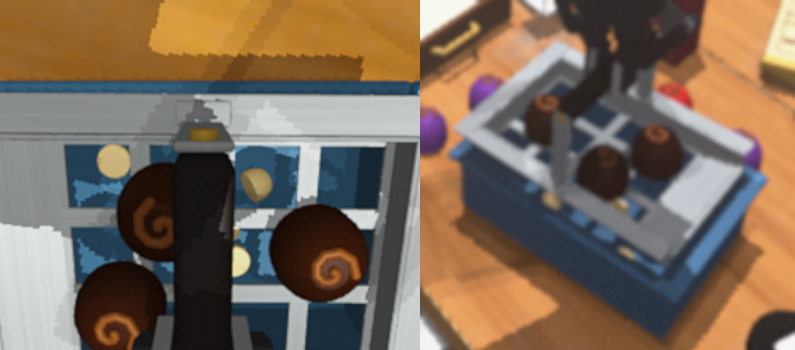

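Four drops are on the pan floor (z≈19) and all three pralines are in the sieve. The fifth drop isn't visible. I add tilted shaking about the floor centre.

Converted, 0.022 m / 0.6 = 0.0367, -0.02 m / 0.6 = -0.0333, 0.27 rad / 1.5708 = 0.1719.

Call:
move_arm --pt "0 0 0 0 0 -0.025 0" --pt "0.0955 0.0637 0 -0.0133 0.02 -0.025 0" --pt "0.1719 0.1592 0 -0.0333 0.0367 -0.025 0" --pt "0.1719 0.0509 0 -0.01 0.0367 -0.025 0" --pt "0.1719 -0.0637 0 0.0133 0.0367 -0.025 0" --pt "0.1719 -0.1592 0 0.0333 0.0367 -0.025 0" --pt "0.0637 -0.1592 0 0.0333 0.0133 -0.025 0" --pt "-0.0509 -0.1592 0 0.0333 -0.01 -0.025 0"

```text
clock: 6.48
eef_pos: [498.5, -192.2, 174.7]
tcp_rot: [3.136, 0.24, -2.911]
contact_force: [0.7, -1.1, -4.4]
opening: 0.172
grasp_force: 79.1
```

```bash
cat > drops.py <<'E'
from h import *
import sys
log();t=sys.argv[1]
s=sensors.sense();print(s['clock'],s['eef_pos'],s['tcp_rot'],s['contact_force'])
for c in('wrist','scene','top'):
    im,d,p=snap(c,c+t); W=cloud(im,d,p); i=im.astype(int)
    m=(i[...,0]>130)&(i[...,0]-i[...,2]>35)&(i[...,1]>i[...,0]*.75)&(abs(W[...,0]-519)<80)&(abs(W[...,1]+192)<105)
    n,l,st,ce=cv2.connectedComponentsWithStats(m.astype(np.uint8))
    for k in range(1,n):
        if st[k,4]>=4: print(c,st[k,4],ce[k].round(),np.nanmedian(W[l==k],0).round())
    m=(i[...,0]>55)&(i[...,0]>i[...,2]*1.7)&(i[...,0]<160)&(abs(W[...,0]-519)<80)&(abs(W[...,1]+192)<105)&(W[...,2]>70)
    n,l,st,ce=cv2.connectedComponentsWithStats(m.astype(np.uint8))
    for k in range(1,n):
        if st[k,4]>=40: print(' dark',c,st[k,4],ce[k].round(),np.nanmedian(W[l==k],0).round())
E
python3 drops.py 3
```

```text
6.475 [ 498.51786625 -192.23141306  174.73294222] [ 3.13585584  0.24001328 -2.91125743] [ 0.67015791 -1.07780743 -4.43197814]
wrist 94 [263. 125.] [ 503. -241.   19.]
wrist 43 [361. 126.] [ 484. -162.   20.]
wrist 128 [298. 161.] [ 528. -207.   19.]
wrist 40 [349. 163.] [ 520. -162.   19.]
wrist 4 [171. 232.] [ 555. -283.  109.]
wrist 4 [172. 238.] [ 560. -282.  110.]
wrist 5 [173. 246.] [ 565. -281.  112.]
wrist 5 [174. 253.] [ 570. -280.  113.]
wrist 5 [397. 267.] [ 552. -124.  109.]
wrist 5 [305. 347.] [ 523. -194.  204.]
wrist 9 [305. 369.] [ 535. -191.  206.]
 dark wrist 984 [393. 161.] [ 465. -159.  122.]
 dark wrist 950 [434. 225.] [ 496. -124.  130.]
 dark wrist 847 [361. 229.] [ 508. -166.  131.]
scene 4 [414. 278.] [ 583. -241.  109.]
scene 59 [369. 296.] [ 535. -164.   16.]
scene 6 [352. 305.] [ 484. -163.   20.]
scene 22 [380. 307.] [ 533. -201.   16.]
 dark scene 98 [351. 259.] [ 499. -134.  131.]
 dark scene 48 [347. 275.] [ 467. -160.  123.]
top 4 [462. 208.] [ 492. -196.  528.]
 dark top 42 [395. 222.] [ 499. -133.  129.]
```

Run:
```python
from h import *
go([521,-185,175],R.from_euler('xyz',[np.pi,0,-2.909]))
```

```text
at [ 499.9 -196.4  174.5] [ 3.142  0.239 -2.917] q [-0.475  0.198  2.016  0.224  0.755 -2.42 ] t 6.625
turn [-0.001   0.2393 -0.0084] shift [-0.0226  0.0064  0.005 ]
```

Converted, -0.0226 m / 0.6 = -0.0377, 0.0064 m / 0.6 = 0.0107, 0.24 rad / 1.5708 = 0.1528.

Call:
move_arm --pt "0 0.0764 0 -0.0183 0.005 0.0033 0" --pt "0 0.1528 -0.0051 -0.0377 0.0107 0.0083 0" --pt "0 0.1528 -0.0051 -0.0377 0.0107 0.0083 0"

```text
clock: 7.0
eef_pos: [522.1, -180.9, 174.0]
tcp_rot: [-3.139, -0.003, -2.903]
contact_force: [0.3, 0.1, -4.2]
opening: 0.17
grasp_force: 79.2
```

```bash
python3 drops.py 4
python3 - <<'E'
import cv2,numpy as np
a=cv2.imread('pics/wrist4.png')[20:270,180:480];b=cv2.imread('pics/scene4.png')[225:365,300:450]
cv2.imwrite('pics/c4.png',np.hstack([cv2.resize(a,(420,350)),cv2.resize(b,(375,350))]))
E
```

```text
7.0 [ 522.11239009 -180.94691684  174.04855811] [-3.13896466e+00 -2.73136711e-03 -2.90301762e+00] [ 0.31255537  0.10505299 -4.22322819]
wrist 5 [142.  88.] [ 472. -296.  116.]
wrist 5 [143.  95.] [ 476. -295.  117.]
wrist 5 [144. 102.] [ 480. -294.  117.]
wrist 4 [145. 108.] [ 483. -293.  117.]
wrist 4 [146. 116.] [ 487. -292.  117.]
wrist 8 [325. 115.] [ 456. -195.  195.]
wrist 368 [261. 132.] [ 497. -241.   19.]
wrist 60 [297. 185.] [ 536. -201.   19.]
 dark wrist 192 [325. 116.] [ 456. -195.  194.]
 dark wrist 1134 [393. 162.] [ 477. -151.  128.]
 dark wrist 787 [432. 224.] [ 508. -118.  128.]
 dark wrist 602 [357. 227.] [ 520. -161.  128.]
 dark wrist 59 [342. 351.] [ 549. -165.  197.]
 dark wrist 48 [451. 360.] [ 515. -143.  230.]
scene 45 [369. 293.] [ 538. -160.   17.]
scene 12 [352. 305.] [ 485. -163.   20.]
scene 8 [382. 326.] [ 501. -241.   17.]
 dark scene 70 [348. 257.] [ 501. -122.  126.]
 dark scene 48 [367. 266.] [ 516. -167.  127.]
 dark scene 107 [346. 272.] [ 470. -154.  125.]
top 5 [396. 212.] [ 544. -159.   18.]
```

View pics/c4.png

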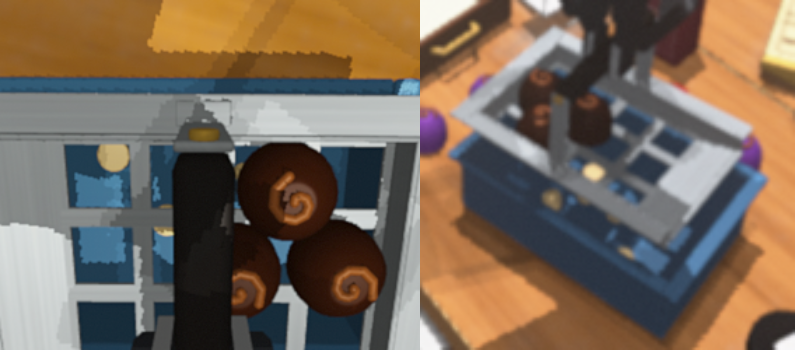

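The pralines are gathered at the wall end. I see four drops in the pan for certain, and possibly a fifth merged with one at about (530,-160). I check the cluster extents.

Run:
```python
from h import *
for f in('wrist2','wrist3','scene3','scene4','wrist4'):
    z=np.load(f'/tmp/{f}.npz');W=cloud(z['im'],z['d'],z);i=z['im'].astype(int)
    m=(i[...,0]>110)&(i[...,0]-i[...,2]>20)&(i[...,1]>i[...,0]*.7)&(W[...,2]<32)&(W[...,2]>8)&(abs(W[...,0]-519)<80)&(abs(W[...,1]+192)<105)
    n,l,st,ce=cv2.connectedComponentsWithStats(m.astype(np.uint8))
    for k in range(1,n):
        if st[k,4]>=3: P=W[l==k];print(f,st[k],P.min(0).round(),P.max(0).round())
```

```text
wrist2 [249 124  24  23 451] [ 487. -252.   12.] [ 506. -233.   21.]
wrist2 [353 140  21  23 330] [ 482. -166.    9.] [ 499. -149.   26.]
wrist2 [348 183   4   8  21] [ 519. -163.   18.] [ 526. -160.   21.]
wrist2 [347 195  12  23 208] [ 531. -160.   14.] [ 550. -148.   21.]
wrist3 [253 123  19   7 100] [ 499. -250.   17.] [ 507. -235.   21.]
wrist3 [355 124  13   8  54] [ 482. -166.   15.] [ 488. -157.   23.]
wrist3 [293 151  11  17 139] [ 520. -211.   11.] [ 536. -201.   21.]
wrist3 [348 155   4  14  44] [ 513. -164.   17.] [ 526. -159.   21.]
scene3 [365 291   8  12  65] [ 520. -178.   11.] [ 547. -150.   19.]
scene3 [350 303   5   5  18] [ 482. -167.   11.] [ 490. -155.   24.]
scene3 [377 305   6   6  23] [ 526. -212.   15.] [ 538. -196.   19.]
scene3 [381 325   4   3   7] [ 500. -247.   16.] [ 505. -239.   18.]
scene4 [365 291   8   7  37] [ 530. -167.   14.] [ 547. -150.   20.]
scene4 [350 302   6   6  27] [ 480. -167.    9.] [ 496. -156.   23.]
scene4 [380 324   5   4  10] [ 499. -247.   16.] [ 504. -236.   19.]
wrist4 [249 124  23  19 360] [ 489. -252.   14.] [ 507. -233.   21.]
wrist4 [349 137   4   8  13] [ 484. -166.   12.] [ 491. -164.   20.]
wrist4 [295 167   7   2   8] [ 520. -207.   16.] [ 522. -202.   19.]
wrist4 [290 183  14   6  61] [ 533. -208.   18.] [ 539. -196.   20.]
```

All five drops are accounted for in the pan: (497,-242), (490,-158), (517,-166), (541,-156) and (530,-206). Next I fit the arm model and plan the pour.

```bash
cat > plan.py <<'E'
import h
from h import *
from scipy.optimize import least_squares
L=[eval(l) for l in open('/tmp/log')]
best=None
for s in(1,-1):
    h.SG[0]=s
    e=max(np.linalg.norm((h.basis(l[0])[1].inv()*R.from_euler('xyz',l[2])).as_rotvec()) for l in L)
    if best is None or e<best[0]: best=(e,s)
h.SG[0]=best[1]
M=np.vstack([h.basis(l[0])[0] for l in L]);p=np.concatenate([l[1] for l in L])
X=np.linalg.lstsq(np.vstack([M,1e-3*np.eye(6)]),np.concatenate([p,np.zeros(6)]),rcond=None)[0]
lo=np.array([-2.63,-.92,.06,-1.3,0,-3.02])+.03;hi=np.array([2.63,2.1,2.66,4.44,2.69,3.02])-.03
def ik(pos,rot,q0):
    def f(q):
        B,F=h.basis(q); return np.r_[(B@X-pos)/100,(F.inv()*rot).as_rotvec()]
    r=least_squares(f,np.clip(q0,lo+.001,hi-.001),bounds=(lo,hi)); return r.x,np.abs(r.fun).max()
def pour(th,lip,yaw=0.176):   # TCP for sieve pitched th (spout down), lip given
    c,s=np.cos(th),np.sin(th); ax=np.array([-np.sin(yaw),np.cos(yaw)]) # sieve +x in plan
    hx=101.5*c-72*s; up=101.5*s+72*c
    pos=np.r_[lip[:2]+ax*hx,lip[2]+up]
    rot=R.from_euler('xyz',[np.pi,0,yaw+np.pi])*R.from_rotvec([-th,0,0])
    return pos,rot
E
python3 - <<'E'
from plan import *
print(best,X.round(1),np.abs(M@X-p).max().round(2))
q=sensors.sense()['qpos'];print(q.round(3))
ax=np.array([-np.sin(.176),np.cos(.176)])
for yaw in(.176,):
  q0=q
  for lip in([*(np.array([514.5,184.5])+30*ax),85],):
    for th in np.radians([0,10,20,30,40,45,50,55,60]):
        pos,rot=pour(th,np.array(lip),yaw); q0,e=ik(pos,rot,q0); print(round(np.degrees(th)),pos.round(),q0.round(2),round(e,4))
for f in('t0','s0'):
    z=np.load(f'/tmp/{f}.npz');W=cloud(z['im'],z['d'],z)
    for a,b in((20,100),(100,300),(300,700)):
        m=(W[...,2]>a)&(W[...,2]<b)&(W[...,1]>20)&(W[...,1]<400)&(W[...,0]>300)&~((W[...,2]<70)&(W[...,0]<640))
        print(f,a,b,m.sum(),np.percentile(W[m][:,0],[0,1,5]).round() if m.any() else '')
E
```

```text
(np.float64(7.764346210198796e-16), 1) [ -0.6 299.8 570.4  60.6 495.4 348.5] 1.47
[-3.380e-01  3.030e-01  1.848e+00 -2.000e-03  9.920e-01 -2.145e+00]
0 [491. 314. 157.] [ 0.57  0.37  1.79  0.    0.98 -1.18] 0.0
10 [494. 300. 174.] [ 0.44  0.32  1.83  0.21  0.95 -1.42] 0.0
20 [497. 284. 187.] [ 0.31  0.3   1.87  0.42  0.97 -1.68] 0.0
30 [500. 265. 198.] [ 0.17  0.31  1.89  0.62  1.03 -1.92] 0.0
40 [504. 245. 205.] [ 0.05  0.36  1.9   0.78  1.14 -2.14] 0.0
45 [506. 235. 208.] [-0.01  0.39  1.9   0.84  1.2  -2.23] 0.0
50 [507. 224. 209.] [-0.07  0.43  1.9   0.9   1.26 -2.31] 0.0
55 [509. 213. 209.] [-0.12  0.48  1.89  0.94  1.32 -2.38] 0.0
60 [511. 203. 209.] [-0.17  0.53  1.88  0.98  1.39 -2.45] 0.0
t0 20 100 639 [661. 665. 673.]
t0 100 300 931 [660. 662. 667.]
t0 300 700 9697 [661. 663. 675.]
s0 20 100 3143 [662. 666. 699.]
s0 100 300 6617 [661. 664. 681.]
s0 300 700 7213 [660. 663. 670.]
```

Run:
```python
from plan import *
pos,rot=pour(-.12,np.array([509.2,214,105]));print(pos);go(pos,rot)
```

```text
[490.04671399 321.69950197 164.33143274]
at [ 519.1 -181.4  173.4] [ 3.142e+00 -3.000e-03 -2.905e+00] q [-3.380e-01  3.030e-01  1.848e+00 -2.000e-03  9.920e-01 -2.145e+00] t 7.15
turn [0.1199 0.0009 0.061 ] shift [-0.0898  0.4959  0.0088]
```

Converted, 0.243 m / 0.6 = 0.405, 0.2 m / 0.6 = 0.3333, 0.12 rad / 1.5708 = 0.0764.

Call:
move_arm --pt "0.0318 0 0 0 0.0083 -0.025 0" --pt "0.0637 0 0 -0.005 0.03 -0.0417 0" --pt "0.0764 0 0 -0.0133 0.07 -0.0417 0" --pt "0.0764 0 0.0064 -0.025 0.125 -0.0417 0" --pt "0.0764 0 0.0127 -0.0367 0.1917 -0.0417 0" --pt "0.0764 0 0.0191 -0.0483 0.2617 -0.0417 0" --pt "0.0764 0 0.0255 -0.06 0.3333 -0.0417 0" --pt "0.0764 0 0.0286 -0.0733 0.405 -0.0417 0"

```text
clock: 8.15
eef_pos: [504.7, 65.0, 198.7]
tcp_rot: [-3.022, 0.001, -2.952]
contact_force: [0.1, -0.4, -4.2]
opening: 0.171
grasp_force: 79.2
```

Run:
```python
from plan import *
pos,rot=pour(-.12,np.array([509.2,214,105]));go(pos,rot)
```

```text
at [504.7  65.  198.7] [-3.022e+00  1.000e-03 -2.952e+00] q [ 0.206  0.211  1.916 -0.14   1.02  -1.481] t 8.15
turn [0.0004 0.0025 0.0135] shift [-0.034   0.2571  0.0037]
```

Converted, 0.257 m / 0.6 = 0.4283, -0.034 m / 0.6 = -0.0567, 0.0135 rad / 1.5708 = 0.0086.

Call:
move_arm --pt "0 0 0.0025 -0.0083 0.0717 -0.005 0" --pt "0 0 0.0051 -0.0183 0.1433 -0.01 0" --pt "0 0 0.0086 -0.0283 0.215 -0.0133 0" --pt "0 0 0.0086 -0.0383 0.2833 -0.0133 0" --pt "0 0 0.0086 -0.0483 0.3467 -0.0083 0" --pt "0 0 0.0086 -0.0533 0.3933 0 0" --pt "0 0 0.0086 -0.0567 0.42 0.005 0" --pt "0 0 0.0086 -0.0567 0.4283 0.0062 0"

```text
clock: 9.15
eef_pos: [490.6, 320.7, 164.0]
tcp_rot: [-3.022, 0.001, -2.964]
contact_force: [0.4, 0.2, -3.9]
opening: 0.175
grasp_force: 79.2
```

Run:
```python
from plan import *
for th,z in((0,98),(.15,90),(.3,85),(.45,85),(.57,85),(.65,85),(.72,85),(.79,85),(.86,85),(.95,85)):
    print(th);go(*pour(th,np.array([509.2,214,z])))
```

```text
0
at [490.6 320.7 164. ] [-3.022e+00  1.000e-03 -2.964e+00] q [ 0.64   0.392  1.745 -0.124  1.06  -1.045] t 9.15
turn [-0.12    0.0016  0.0019] shift [ 0.0003 -0.0075 -0.0052]
0.15
at [490.6 320.7 164. ] [-3.022e+00  1.000e-03 -2.964e+00] q [ 0.64   0.392  1.745 -0.124  1.06  -1.045] t 9.15
turn [-0.27    0.0014  0.0021] shift [ 0.0003 -0.0201 -0.0101]
0.3
at [490.6 320.7 164. ] [-3.022e+00  1.000e-03 -2.964e+00] q [ 0.64   0.392  1.745 -0.124  1.06  -1.045] t 9.15
turn [-0.42    0.0013  0.0022] shift [ 0.0004 -0.0348 -0.0158]
0.45
at [490.6 320.7 164. ] [-3.022e+00  1.000e-03 -2.964e+00] q [ 0.64   0.392  1.745 -0.124  1.06  -1.045] t 9.15
turn [-0.57    0.0011  0.0023] shift [ 0.0004 -0.0515 -0.024 ]
0.57
at [490.6 320.7 164. ] [-3.022e+00  1.000e-03 -2.964e+00] q [ 0.64   0.392  1.745 -0.124  1.06  -1.045] t 9.15
turn [-0.69    0.001   0.0023] shift [ 0.0004 -0.0656 -0.0288]
0.65
at [490.6 320.7 164. ] [-3.022e+00  1.000e-03 -2.964e+00] q [ 0.64   0.392  1.745 -0.124  1.06  -1.045] t 9.15
turn [-0.77    0.0009  0.0024] shift [ 0.0004 -0.0753 -0.031 ]
0.72
at [490.6 320.7 164. ] [-3.022e+00  1.000e-03 -2.964e+00] q [ 0.64   0.392  1.745 -0.124  1.06  -1.045] t 9.15
turn [-8.4e-01  8.0e-04  2.4e-03] shift [ 0.0004 -0.084  -0.0323]
0.79
at [490.6 320.7 164. ] [-3.022e+00  1.000e-03 -2.964e+00] q [ 0.64   0.392  1.745 -0.124  1.06  -1.045] t 9.15
turn [-9.1e-01  7.0e-04  2.5e-03] shift [ 0.0004 -0.0926 -0.0329]
0.86
at [490.6 320.7 164. ] [-3.022e+00  1.000e-03 -2.964e+00] q [ 0.64   0.392  1.745 -0.124  1.06  -1.045] t 9.15
turn [-9.8e-01  6.0e-04  2.5e-03] shift [ 0.0005 -0.1013 -0.033 ]
0.95
at [490.6 320.7 164. ] [-3.022e+00  1.000e-03 -2.964e+00] q [ 0.64   0.392  1.745 -0.124  1.06  -1.045] t 9.15
turn [-1.07e+00  5.00e-04  2.60e-03] shift [ 0.0005 -0.1125 -0.0322]
```

Converted, -0.0515 m / 0.6 = -0.0858, -0.0437 m / 0.6 = -0.0728, -0.57 rad / 1.5708 = -0.3629.

Call:
move_arm --pt "-0.0382 0 0 0 -0.0067 -0.005 0" --pt "-0.0764 0 0 0 -0.0125 -0.0087 0" --pt "-0.1273 0 0 0 -0.0237 -0.013 0" --pt "-0.1719 0 0 0 -0.0335 -0.0168 0" --pt "-0.2165 0 0 0 -0.045 -0.0213 0" --pt "-0.2674 0 0 0 -0.058 -0.0263 0" --pt "-0.3183 0 0 0 -0.0728 -0.0337 0" --pt "-0.3629 0 0 0 -0.0858 -0.04 0"

```text
clock: 10.15
eef_pos: [499.5, 271.7, 194.7]
tcp_rot: [2.69, 0.003, -2.965]
contact_force: [-0.6, -0.8, -3.8]
opening: 0.169
grasp_force: 79.2
```

Run:
```python
from plan import *
for th,z in((.52,85),(.65,85),(.72,85),(.79,85),(.86,85),(.95,85)):
    print(th);go(*pour(th,np.array([509.2,214,z])))
im,d,p=snap('scene','sp');cv2.imwrite('pics/spc.png',cv2.resize(im[120:300,190:390],(0,0),fx=3,fy=3)[:,:,::-1])
```

```text
0.52
at [499.5 271.7 194.7] [ 2.69   0.003 -2.965] q [ 0.23   0.303  1.883  0.544  1.    -1.828] t 10.15
turn [-0.0684  0.0022  0.0022] shift [ 0.0006 -0.0042 -0.0056]
0.65
at [499.5 271.7 194.7] [ 2.69   0.003 -2.965] q [ 0.23   0.303  1.883  0.544  1.    -1.828] t 10.15
turn [-0.1984  0.0021  0.0023] shift [ 0.0006 -0.0152 -0.0174]
0.72
at [499.5 271.7 194.7] [ 2.69   0.003 -2.965] q [ 0.23   0.303  1.883  0.544  1.    -1.828] t 10.15
turn [-0.2684  0.002   0.0024] shift [ 0.0006 -0.0217 -0.0231]
0.79
at [499.5 271.7 194.7] [ 2.69   0.003 -2.965] q [ 0.23   0.303  1.883  0.544  1.    -1.828] t 10.15
turn [-0.3384  0.0019  0.0025] shift [ 0.0006 -0.0287 -0.0284]
0.86
at [499.5 271.7 194.7] [ 2.69   0.003 -2.965] q [ 0.23   0.303  1.883  0.544  1.    -1.828] t 10.15
turn [-0.4084  0.0018  0.0025] shift [ 0.0006 -0.036  -0.0332]
0.95
at [499.5 271.7 194.7] [ 2.69   0.003 -2.965] q [ 0.23   0.303  1.883  0.544  1.    -1.828] t 10.15
turn [-0.4984  0.0017  0.0026] shift [ 0.0006 -0.0458 -0.0385]
```

View pics/spc.png

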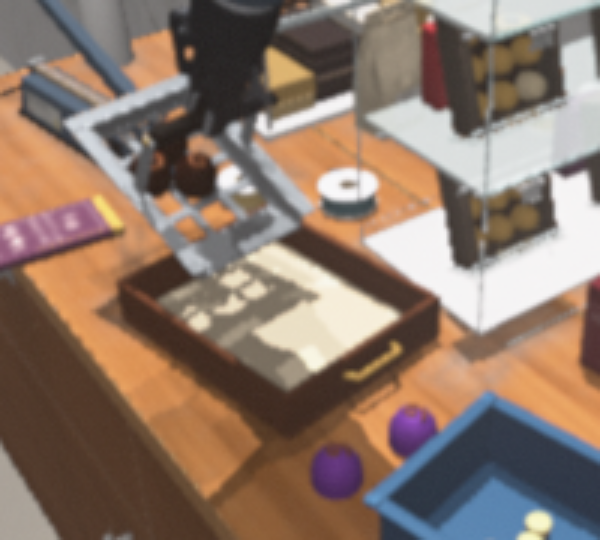

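At 26° of tilt the pralines are still in the sieve at px (150–190,175), about to slide, and two drops show in the pan at (538,525). I continue tipping slowly.

Converted, -0.0174 m / 0.6 = -0.029, -0.0152 m / 0.6 = -0.0253, -0.2 rad / 1.5708 = -0.1273.

Call:
move_arm --pt "-0.0223 0 0 0 -0.0033 -0.005 0" --pt "-0.0446 0 0 0 -0.007 -0.0093 0" --pt "-0.0446 0 0 0 -0.007 -0.0093 0" --pt "-0.0637 0 0 0 -0.0113 -0.0142 0" --pt "-0.0828 0 0 0 -0.0158 -0.0187 0" --pt "-0.1082 0 0 0 -0.0213 -0.0247 0" --pt "-0.1273 0 0 0 -0.0253 -0.029 0" --pt "-0.1273 0 0 0 -0.0253 -0.029 0"

```text
clock: 11.2
eef_pos: [503.3, 252.0, 203.0]
tcp_rot: [2.492, 0.001, -2.965]
contact_force: [0.4, 1.0, -2.9]
opening: 0.175
grasp_force: 79.6
```

```bash
cat > pr.py <<'E'
from plan import *
import sys
for th,z in((.65,85),(.79,85),(.86,85),(.95,85)):
    print(th);go(*pour(th,np.array([509.2,214,z])))
for c in('scene','top'):
    im,d,p=snap(c,c+sys.argv[1]);W=cloud(im,d,p);i=im.astype(int)
    dx=W[...,:2]-[514.5,184.5]; a=np.array([-np.sin(.176),np.cos(.176)]);tx=dx@a;ty=-(dx@np.array([a[1],-a[0]]))
    m=(i.max(-1)<110)&(abs(tx)<112)&(abs(ty)<88)&(W[...,2]>22)
    n,l,st,ce=cv2.connectedComponentsWithStats(m.astype(np.uint8))
    for k in range(1,n):
        if st[k,4]>=15: print(c,st[k,4],ce[k].round(),np.nanmedian(W[l==k],0).round(),W[l==k].max(0).round()[2])
E
python3 pr.py 5
```

```text
0.65
at [503.3 252.  203. ] [ 2.492e+00  1.000e-03 -2.965e+00] q [ 0.086  0.342  1.899  0.742  1.101 -2.078] t 11.2
turn [-0.0005  0.0004  0.0015] shift [ 0.0008 -0.0005 -0.0013]
0.79
at [503.3 252.  203. ] [ 2.492e+00  1.000e-03 -2.965e+00] q [ 0.086  0.342  1.899  0.742  1.101 -2.078] t 11.2
turn [-0.1405  0.0003  0.0016] shift [ 0.0008 -0.0116 -0.0147]
0.86
at [503.3 252.  203. ] [ 2.492e+00  1.000e-03 -2.965e+00] q [ 0.086  0.342  1.899  0.742  1.101 -2.078] t 11.2
turn [-2.105e-01  2.000e-04  1.600e-03] shift [ 0.0008 -0.0178 -0.0208]
0.95
at [503.3 252.  203. ] [ 2.492e+00  1.000e-03 -2.965e+00] q [ 0.086  0.342  1.899  0.742  1.101 -2.078] t 11.2
turn [-3.005e-01  1.000e-04  1.600e-03] shift [ 0.0008 -0.0263 -0.028 ]
scene 246 [285.  30.] [490.  72. 558.] 590.0
scene 1965 [275. 143.] [500. 162. 293.] 422.0
scene 25 [277. 200.] [518. 220.  85.] 87.0
scene 403 [295. 234.] [508. 100.  42.] 54.0
top 322 [320. 174.] [558.  98. 513.] 539.0
top 20 [308. 182.] [559. 127. 414.] 470.0
top 1127 [280. 212.] [502. 212. 275.] 398.0
top 28 [268. 241.] [431. 253. 143.] 210.0
```

Converted, -0.028 m / 0.6 = -0.0467, -0.0263 m / 0.6 = -0.0438, -0.3 rad / 1.5708 = -0.191.

Call:
move_arm --pt "-0.0446 0 0 0 -0.0097 -0.0122 0" --pt "-0.0891 0 0 0 -0.0193 -0.0245 0" --pt "-0.0891 0 0 0 -0.0193 -0.0245 0" --pt "-0.1337 0 0 0 -0.0297 -0.0347 0" --pt "-0.1337 0 0 0 -0.0297 -0.0347 0" --pt "-0.1655 0 0 0 -0.0375 -0.0417 0" --pt "-0.191 0 0 0 -0.0438 -0.0467 0" --pt "-0.191 0 0 0 -0.0438 -0.0467 0"

```text
clock: 12.3
eef_pos: [509.9, 215.1, 209.1]
tcp_rot: [2.192, 0.001, -2.964]
contact_force: [-0.1, -1.4, -2.9]
opening: 0.174
grasp_force: 79.7
```

```bash
python3 pr.py 6 | grep -v turn; python3 -c "
import cv2
a=cv2.imread('pics/scene6.png');cv2.imwrite('pics/c6.png',cv2.resize(a[120:320,190:430],(0,0),fx=3,fy=3))"
```

```text
0.65
at [509.9 215.1 209.1] [ 2.192e+00  1.000e-03 -2.964e+00] q [-0.108  0.468  1.894  0.938  1.315 -2.37 ] t 12.3
0.79
at [509.9 215.1 209.1] [ 2.192e+00  1.000e-03 -2.964e+00] q [-0.108  0.468  1.894  0.938  1.315 -2.37 ] t 12.3
0.86
at [509.9 215.1 209.1] [ 2.192e+00  1.000e-03 -2.964e+00] q [-0.108  0.468  1.894  0.938  1.315 -2.37 ] t 12.3
0.95
at [509.9 215.1 209.1] [ 2.192e+00  1.000e-03 -2.964e+00] q [-0.108  0.468  1.894  0.938  1.315 -2.37 ] t 12.3
scene 1417 [281. 159.] [507. 155. 248.] 351.0
scene 401 [295. 234.] [508. 100.  42.] 54.0
top 1818 [295. 211.] [514. 166. 227.] 357.0
```

View pics/c6.png

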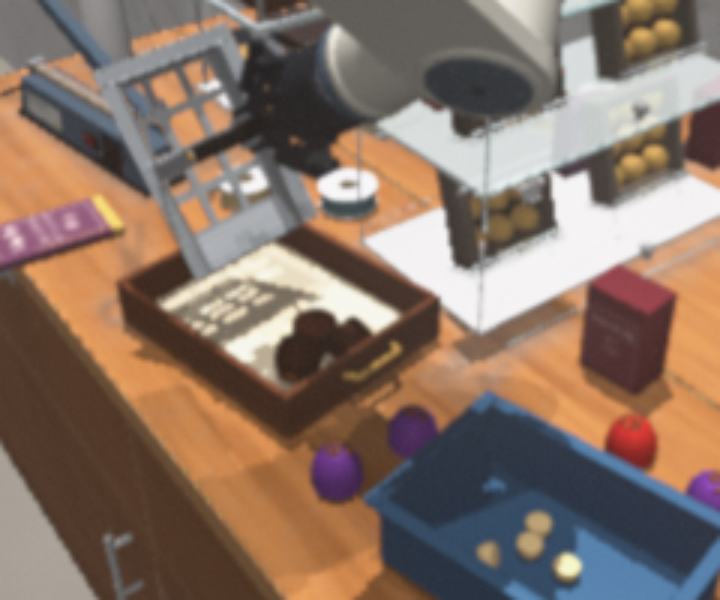

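All three pralines lie in the tray at px (320,340) and the sieve is empty. The drops are in the pan. Now I level the sieve and bring it back.

Run:
```python
from plan import *
go([510,150,250],R.from_euler('xyz',[np.pi,0,-2.910]))
```

```text
at [509.9 215.4 209.5] [ 2.193e+00  1.000e-03 -2.964e+00] q [-0.108  0.467  1.894  0.938  1.315 -2.37 ] t 12.4
turn [ 0.9488  0.0268 -0.049 ] shift [ 0.0114 -0.0046 -0.0759]
```

Converted, -0.076 m / 0.6 = -0.1267, 0.0114 m / 0.6 = 0.019, -0.049 rad / 1.5708 = -0.0312.

Call:
move_arm --pt "0.0637 0 0 0 0 -0.0333 0" --pt "0.1592 0 0 0 0 -0.0667 0" --pt "0.2546 0.0064 -0.0064 0.005 0 -0.1 0" --pt "0.3501 0.0095 -0.0127 0.01 0 -0.1167 0" --pt "0.4456 0.0127 -0.0191 0.015 -0.005 -0.1267 0" --pt "0.5411 0.0159 -0.0255 0.0183 -0.0077 -0.1267 0" --pt "0.6042 0.0172 -0.0312 0.019 -0.0077 -0.1267 0" --pt "0.6042 0.0172 -0.0312 0.019 -0.0077 -0.1267 0"

```text
clock: 13.4
eef_pos: [509.2, 151.6, 250.5]
tcp_rot: [3.14, 0.001, -2.907]
contact_force: [0.3, 0.7, -4.2]
opening: 0.171
grasp_force: 79.5
```

Run:
```python
from plan import *
go([520.3,-185.4,185],R.from_euler('xyz',[np.pi,0,-2.910]))
```

```text
at [509.2 151.6 250.5] [ 3.140e+00  1.000e-03 -2.907e+00] q [ 0.285  0.188  1.812  0.002  1.141 -1.521] t 13.4
turn [0.0018 0.0007 0.0032] shift [ 0.0677 -0.3305  0.0649]
```

Converted, -0.3305 m / 0.6 = -0.5508, 0.0677 m / 0.6 = 0.1128, 0.0018 rad / 1.5708 = 0.0011.

Call:
move_arm --pt "0 0 0 0.0167 -0.0833 0 0" --pt "0 0 0 0.035 -0.175 0.0083 0" --pt "0 0 0 0.0533 -0.2667 0.025 0" --pt "0 0 0 0.0733 -0.3583 0.05 0" --pt "0 0 0 0.0933 -0.45 0.075 0" --pt "0.0011 0 0.0019 0.1083 -0.525 0.1 0" --pt "0.0011 0 0.0019 0.1128 -0.5508 0.1083 0" --pt "0.0011 0 0.0019 0.1128 -0.5508 0.1083 0"

```text
clock: 14.4
eef_pos: [519.6, -188.2, 184.3]
tcp_rot: [3.14, 0.0, -2.916]
contact_force: [-0.2, -0.5, -2.3]
opening: 0.17
grasp_force: 79.7
```

Run:
```python
from plan import *
im,d,p=snap('wrist','w7');W=cloud(im,d,p)
print('top/low' );m=(W[...,2]>90)&(W[...,2]<150)
P=W[m&(abs(W[...,0]-520)<120)&(abs(W[...,1]+190)<130)];print(len(P),cv2.minAreaRect(P[P[:,2]>115][:,:2].astype(np.float32)),np.percentile(P[:,2],[5,50,95]))
# plane fit of flange
Q=P[(P[:,2]>118)&(P[:,2]<132)];A=np.c_[Q[:,:2],np.ones(len(Q))];c=np.linalg.lstsq(A,Q[:,2],rcond=None)[0];print('slope',c,len(Q))
go([520.3,-185.4,131],R.from_euler('xyz',[np.pi,0,-2.910]))
```

```text
top/low
44838 ((519.2654418945312, -185.1874237060547), (153.5399932861328, 208.4468231201172), 12.541621208190918) [103.21356962 113.5748283  127.71414944]
slope [-1.02989814e-02  6.54707858e-04  1.31470595e+02] 21118
at [ 519.8 -187.3  184.6] [ 3.141  0.    -2.915] q [-3.490e-01  2.920e-01  1.835e+00  1.000e-03  1.015e+00 -2.148e+00] t 14.45
turn [ 0.0009  0.0005 -0.0046] shift [-0.0009  0.0017  0.0536]
```

Converted, 0.025 m / 0.6 = 0.0417, 0.022 m / 0.6 = 0.0367, -0.004 rad / 1.5708 = -0.0025.

Call:
move_arm --pt "0 0 -0.0025 -0.0013 0.0025 0.02 0" --pt "0 0 -0.0025 -0.0013 0.0025 0.0367 0" --pt "0 0 -0.0025 -0.0013 0.0025 0.0417 0" --pt "0 0 -0.0025 -0.0013 0.0025 0.0417 0"

```text
clock: 14.95
eef_pos: [520.4, -185.4, 159.4]
tcp_rot: [-3.141, -0.0, -2.908]
contact_force: [-1.0, 0.1, -3.6]
opening: 0.169
grasp_force: 79.7
```

Run:
```python
from plan import *
go([520.3,-185.4,131],R.from_euler('xyz',[np.pi,0,-2.910]));print(sensors.sense()['contact_force'])
```

```text
at [ 520.4 -185.4  159.4] [-3.141 -0.    -2.908] q [-3.450e-01  3.230e-01  1.856e+00 -1.000e-03  9.620e-01 -2.148e+00] t 14.95
turn [-0.0004 -0.0003  0.0018] shift [0.0001 0.     0.0284]
[-0.99527732  0.05625833 -3.57036926]
```

Converted, 0.029 m / 0.6 = 0.0483, 0.028 m / 0.6 = 0.0467.

Call:
move_arm --pt "0 0 0 0 0 0.0117 0" --pt "0 0 0 0 0 0.0233 0" --pt "0 0 0 0 0 0.0333 0" --pt "0 0 0 0 0 0.0417 0" --pt "0 0 0 0 0 0.0467 0" --pt "0 0 0 0 0 0.0483 0" --pt "0 0 0 0 0 0.0483 0"

```text
clock: 15.82
eef_pos: [520.5, -185.9, 131.0]
tcp_rot: [-3.141, 0.0, -2.909]
contact_force: [-1.8, -0.5, 1.1]
opening: 0.17
grasp_force: 80.5
```

Seated at the original height, with the force now upward. I release and retreat.

Converted, -0.18 m / 0.6 = -0.3, -0.12 m / 0.6 = -0.2.

Call:
move_arm --pt "0 0 0 0 0 0 0.03" --pt "0 0 0 0 0 0 0.06" --pt "0 0 0 0 0 0 0.0854" --pt "0 0 0 0 0 0 0.0854" --pt "0 0 0 0 0 -0.0333 0.0854" --pt "0 0 0 0 0 -0.1 0.0854" --pt "0 0 0 0 0 -0.2 0.0854" --pt "0 0 0 0 0 -0.3 0.0854"

```text
clock: 16.82
eef_pos: [520.1, -185.6, 312.4]
tcp_rot: [-3.141, -0.0, -2.909]
contact_force: [1.5, -1.4, 0.7]
opening: 1.002
grasp_force: 0.0
```

Converted, 0.15 m / 0.6 = 0.25, 0.1 m / 0.6 = 0.1667.

Call:
move_arm --pt "0 0 0 0.0667 0 -0.0333 0.0854" --pt "0 0 0 0.1667 0 -0.0667 0.0854" --pt "0 0 0 0.25 0 -0.0833 0.0854" --pt "0 0 0 0.25 0 -0.0833 0.0854"

```text
clock: 17.32
eef_pos: [372.3, -220.8, 361.9]
tcp_rot: [-3.139, 0.001, -2.911]
contact_force: [0.6, 0.6, -0.1]
opening: 1.004
grasp_force: 0.0
```

Run:
```python
from h import *
s=sensors.sense();print(s['clock'],s['eef_pos'],s['contact_force'])
im,d,p=snap('top','t9');W=cloud(im,d,p);v,u=np.mgrid[:400,:640];i=im.astype(int)
reg=(abs(u-410)<50)&(abs(v-222)<42)
m=reg&(W[...,2]>135)&(W[...,2]<180)
if m.sum()>20: print('bar',cv2.minAreaRect(W[m][:,:2].astype(np.float32)),np.median(W[m][:,2]))
m=reg&(W[...,2]>60)&(W[...,2]<85);Q=W[m];print('rim',cv2.minAreaRect(Q[:,:2].astype(np.float32)),np.median(Q[:,2]),np.linalg.lstsq(np.c_[Q[:,:2],np.ones(len(Q))],Q[:,2],rcond=None)[0])
m=(i.max(-1)<110)&(abs(u-295)<36)&(abs(v-219)<28)&(W[...,2]<90)&(W[...,2]>14)
n,l,st,ce=cv2.connectedComponentsWithStats(m.astype(np.uint8))
for k in range(1,n):
    if st[k,4]>10: print(st[k],np.median(W[l==k],0).round(),W[l==k].max(0).round())
s2=snap('scene','s9')[0]
cv2.imwrite('pics/c9.png',np.hstack([cv2.resize(im[175:265,245:465],(440,300)),cv2.resize(s2[180:370,210:460],(350,300))])[:,:,::-1])
```

```text
17.325 [ 372.33236546 -220.78851382  361.87569957] [ 0.61822404  0.60014334 -0.13051917]
bar ((518.9945678710938, -188.4246826171875), (135.50131225585938, 18.064924240112305), 13.284814834594727) 154.67251916538078
rim ((519.2095336914062, -194.2424774169922), (157.932373046875, 231.74986267089844), 13.280142784118652) 70.98111290738666 [-3.71101447e-04  8.59527950e-03  7.24674068e+01]
[260 192  28   4  56] [596. 264.  32.] [604. 303.  50.]
[305 192  26  42 410] [522. 107.  42.] [606. 148.  55.]
[260 227   3  20  35] [442. 293.  32.] [483. 300.  51.]
```

View pics/c9.png

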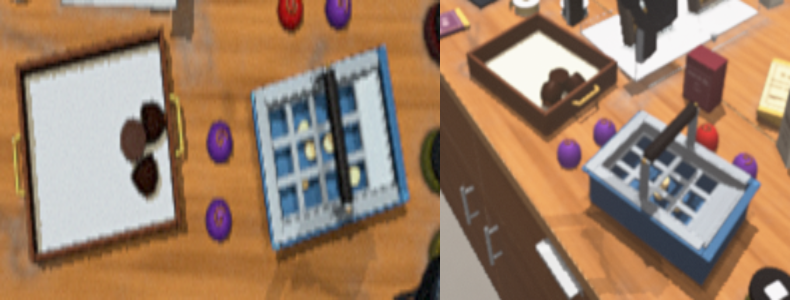

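Three pralines are in the tray at px (135–150,105–175). The drops show under the sieve's holes, and the bar and rim match the original seated measurements. I hand in.

```bash
python3 -c "
from rig import order
print(order.sign_off())"
```

```text
the job is handed in; nothing more can be done
None
```

The job is handed in at about 17 s of robot time; by my own measurements all five drops are in the pan, all three pralines are in the tray, and the empty sieve is seated level in the pan with the arm clear. The sign-off returned no verdict.

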